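Fill the curing jar, lid it, lift off the light shade

ROBOT

A 6-joint arm with a two-finger parallel gripper is mounted at the origin on the work surface. World frame = base frame: x ahead of the robot, y to its left, z up, the work surface at z = 0. Lengths are in m, angles in rad, forces in N, time in s.
With the tool pointing down it reaches from about 0.325 to 0.875 m from the base axis. Payload 4.4 kg.
Tool frame: the origin (TCP) lies midway between the tips of the shut fingers; the grasp point (between the pads) lies 19 mm behind it; z points along the fingers, y is the line along which they close (so a half turn about z gives the same grasp; the last joint's range is limited). The gripper opens to 85 mm and grips with 20 to 120 N. Pads are 22 mm wide; open, the fingers measure 114 mm over their backs; the gripper's body (76 mm by 85 mm) begins 54 mm behind the grasp point. The pads swing forward as they close: fully open they stand 13 mm farther back than shut.
Start: joints at [-1.423, 0.207, 1.542, -0, 1.393, -0.15], TCP at [0.169, -0.55, 0.231] pointing down, gripper open.
Joint ranges: [-2.73, 2.73], [-0.86, 2.22], [0.23, 2.46], [-1.11, 4.25], [0.08, 2.63], [-2.82, 2.82]. Speed limits (rad/s): [2.79, 2.79, 3.14, 3.14, 3.14, 3.14].

INTERFACE

Orientations are given as a unit quaternion [x, y, z, w].
In Python, from workcell import robot gives the robot as it stands.
- The arm moves only by the shell command python3 -m crank 'ROWS' [OPENING]. ROWS is JSON, a list of rows, each a list of 6 numbers: the shift along the tool's x, y, z each as a share of 0.1 m, from -1 to 1, then the turn, a rotation vector about the tool's x, y, z each as a share of 45 degrees, from -1 to 1. In form: [[dx, dy, dz, ax, ay, az], ...]. A call has 1 to 5 rows; each row is the pose to reach, as a shift and turn from the pose commanded when the call began, along the tool's axes at that moment; what a row does not reach only later rows make up. A row lasts 1/12 s, in which the tool goes at most 41.7 mm and 7.16 degrees, less where a joint would pass 70% of its speed; a pose out of reach is approached as far as the arm can. A call with a number of a shift or a turn outside -1 to 1 is refused whole. A call with a gripper value outside its range is refused whole. OPENING is the opening, from 0 (shut) to 1 (fully open), set as the call begins (- or left out, the last holds). The fingers move at their own pace and stop on an object; the grip force is fixed at half the most. Time passes only in rows, so rows that repeat a pose let the fingers close. It gives the time, the measured TCP pose, the force, the opening and the grip force at its end, in the units of the state.
- robot.state(): the state, without advancing time (a new reading comes with each control period).
- robot.get_image(name): name is "scene" or "top" or "wrist"; returns the picture (480x640x3 uint8, blue, green, red); there is no depth.
- robot.get_calibration(name): a dict with "mtx" (3x3 intrinsics, pixels), "R" (3x3) and "t" (3): a world point X has camera coordinates R X + t; the wrist camera has in their place "hand_eye" (4x4, takes a point from camera to tool coordinates, whose origin is the TCP and whose axes are the flange's). Camera axes: x right, y down, z forward; pixel columns grow to the right and rows downward; lengths in m; the calibration is good to about 2 mm. A picture is of the moment at which its call begins: read the wrist's pose just before it. get_calibration takes no time and is no camera call.
- robot.finish_job(): hands the job in; it is judged then, once.
The state is a dict: "t": time; "qpos": joint angles; "joint_vel": joint speeds; "effort": joint torques, N m; "tool_pos": TCP position; "tcp_rot": TCP orientation; "force": force on the tool from outside, world axes, zero at the start; "ft_torque": the same for the moment, N m; "grip_width": finger opening in m; "finger_force": force on a finger pad.
Only numpy, scipy, OpenCV 4.12 (cv2) and the standard library are available. Lean on these libraries where they do the work, as an engineer would, in place of code of your own. Each camera call takes 0.05 s, during which the arm holds its last target. There are 200 camera calls.

TASK

Pour all six resin parts from the white cup into the open glass jar and stand the empty cup upright again. Then lower the nested lid pair (it lifts by the inner lid's knob) onto the jar, both lids together, gently and without dropping them, until the inner lid sits fully home in the jar's mouth; after that lift the black outer lid alone straight up off the knob, leaving the inner lid closed on the jar for the lamp to shine through. Finish while holding the outer lid still and roughly level, wholly above the top of the knob and touching nothing but the gripper; keep the jar upright, and leave everything else on the counter where it is.

Things in the scene. Friction and masses are not known exactly. Their poses are not given: they have to be found in the camera images.
- cup: Loose open round white plastic cup, 90 g, straight-walled: 66 mm high, outer diameter 62 mm, wall 3 mm, floor 5 mm, smooth inside. Holds the six parts at the start; they slide out well once it is tipped by about 115 degrees. Origin: centre of its underside; z along its axis to the mouth. Stands on the mat. Can be gripped across its diameter from any side, also with the tool tilted.
- jar: Loose open round glass jar with straight walls and a thin steel band at its foot, 0.6 kg: outer diameter 90 mm, mouth 82 mm, height 70 mm, floor 6 mm thick. Origin: centre of its underside; z up its axis. Stands on the mat. With the inner lid fully home, the inner lid's origin is 56 mm above the jar's origin.
- inner_lid: Loose clear lid, 130-210 g: plug 74 mm diameter (64 at its foot), 14 mm deep; flange 92 mm diameter, z 14 to 18 mm; upright aluminium knob, a 22 mm round post, z 18 to 74 mm. Origin: centre of the plug's underside; z up the knob. Starts on the mat, the outer lid loose on its flange, knob 30 mm out of the outer hub; lifted by the knob it carries the outer lid.
- outer_lid: Loose black light shade, 95-160 g: plate 110 mm diameter, z 0 to 4 mm; 3 mm thick skirt down to z = -12; round hub 56 mm diameter, z 4 to 26 mm; a 28 mm hole right through lets the knob pass with 3 mm play. Origin: centre of the plate's underside, z up; 18 mm above the inner lid's origin when nested. Grip the hub across its diameter, knob between the fingers.
- part0: Loose cured resin part, grey cylinder 15 mm in diameter, 14 mm tall, about 10 g, in the cup at the start. Origin: centre of its underside.
- part1: Loose cured resin part, grey cylinder 15 mm in diameter, 14 mm tall, about 10 g, in the cup at the start. Origin: centre of its underside.
- part2: Loose cured resin part, grey cylinder 15 mm in diameter, 14 mm tall, about 10 g, in the cup at the start. Origin: centre of its underside.
- part3: Loose cured resin part, grey blunt-topped cone 15 mm in diameter, 14 mm tall, about 10 g, in the cup at the start. Origin: centre of its underside.
- part4: Loose cured resin part, grey blunt-topped cone 15 mm in diameter, 14 mm tall, about 10 g, in the cup at the start. Origin: centre of its underside.
- part5: Loose cured resin part, grey blunt-topped cone 15 mm in diameter, 14 mm tall, about 10 g, in the cup at the start. Origin: centre of its underside.
- mat: Fixed grey hard silicone mat, 400 mm along x by 800 mm along y, 3 mm thick, on the counter; cup, jar and lids stand on it. Origin: centre of its underside.
- hex_set: Bystander: loose hex key set, grey holder 85 mm long with steel keys, about 22 mm high, on the mat. Origin: underside centre of the holder.
- screw_lid: Bystander: loose flat steel screw-top lid, 60 mm in diameter, 14 mm high, on the mat. Origin: underside centre.
- wash_bottle: Bystander: loose white bottle, 52 mm in diameter, 110 mm high. Origin: underside centre.
- spare_jar: Bystander: loose closed small glass jar with steel cap, 68 mm in diameter, 80 mm high. Origin: underside centre.
Mind the look-alikes: they are no part of the job. What is meant by the outer_lid is not blue or green, and is the larger of those in its own colour.

How it is judged:
By the outcome, as a careful person would: the job done as asked, in the order asked, and still so for the second after the job is handed in, while the arm keeps its last pose, push and grip.
It also fails if it takes over 69 s, if anything falls off the work surface, if the arm or the gripper's body presses on something with over 40 N, if the wrist force passes 120 N, or if a joint passes its speed limit or range.

## Working session

There is one attempt and no reset: what is moved stays moved. The work goes in short steps, Python scripts to look and compute and a shell command to move; the robot and the scene stay as the last step left them, time stands still between calls to the robot, and variables do not carry over. Pictures are saved under pics/ and viewed, at most 10 in all, crops included, and the job is handed in when it is done.

```bash
ls; mkdir -p pics
python3 - <<'E'
from workcell import robot
import cv2,numpy as np
np.set_printoptions(precision=4,suppress=True)
for n in("scene","top"):
    cv2.imwrite(f"pics/{n}0.png",robot.get_image(n)); c=robot.get_calibration(n);print(n,c["mtx"],c["R"],c["t"])
print(robot.get_calibration("wrist"));print(robot.state())
E
```

```text
pics
scene [[478.2946   0.     323.6644]
 [  0.     478.2946 243.0652]
 [  0.       0.       1.    ]] [[ 0.4877  0.873  -0.0068]
 [ 0.4926 -0.2816 -0.8234]
 [-0.7208  0.3982 -0.5674]] [-0.1867 -0.2537  1.3874]
top [[597.415    0.     316.923 ]
 [  0.     597.415  242.1762]
 [  0.       0.       1.    ]] [[-0.0133 -0.9999  0.0035]
 [-0.9777  0.0122 -0.2097]
 [ 0.2096 -0.0062 -0.9778]] [-0.0697  0.5161  1.4774]
{'mtx': array([[348.2332,   0.    , 322.5877],
       [  0.    , 348.2332, 240.4499],
       [  0.    ,   0.    ,   1.    ]]), 'hand_eye': array([[-0.0001, -0.9461, -0.3238,  0.0827],
       [ 1.    , -0.0001, -0.0001, -0.0001],
       [ 0.0001, -0.3238,  0.9461, -0.1431],
       [ 0.    ,  0.    ,  0.    ,  1.    ]])}
{'t': 0.1, 'qpos': array([-1.4235,  0.2074,  1.5429, -0.    ,  1.3935, -0.1505]), 'joint_vel': array([-0.0004, -0.0022, -0.0027, -0.0018,  0.0016, -0.0017]), 'effort': array([ -0.0004, -38.409 , -29.2549,  -0.0002,   0.0049,   0.    ]), 'tool_pos': array([ 0.1686, -0.549 ,  0.2302]), 'tcp_rot': array([ 0.9889,  0.1483, -0.    , -0.0011]), 'force': array([ 0.6937,  0.715 , -0.836 ]), 'ft_torque': array([-0.0189, -0.0074,  0.0072]), 'finger_force': 0.0, 'grip_width': 0.08507655072152522}
```

View pics/top0.png

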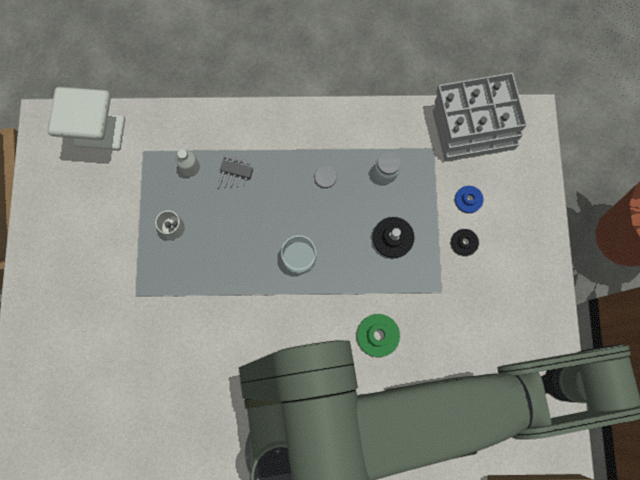

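View pics/scene0.png

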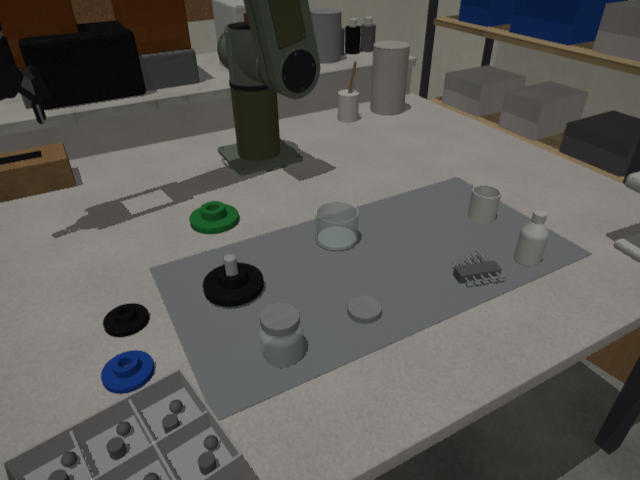

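Candidates for the outer lid in the top view are large black with the knob (393,237), small black (464,242), blue (468,199) and green (378,335). The large black one at (393,237) fits: not blue or green, and larger than the other black one. I'll confirm it in a crop.

```bash
cat > h.py <<'E'
import numpy as np,cv2
from scipy.spatial.transform import Rotation as Ro
from workcell import robot
np.set_printoptions(precision=4,suppress=True)
def ray(n,u,v,z):
    c=robot.get_calibration(n);K,R,t=c["mtx"],c["R"],c["t"]
    d=R.T@np.linalg.inv(K)@np.array([u,v,1.]);o=-R.T@t
    return o+d*(z-o[2])/d[2]
def proj(n,P):
    c=robot.get_calibration(n);q=(c["R"]@np.asarray(P,float).T).T+c["t"];q=(c["mtx"]@q.T).T;return q[:,:2]/q[:,2:]
def circ(x,y,z,r):
    a=np.linspace(0,2*np.pi,60);return np.c_[x+r*np.cos(a),y+r*np.sin(a),0*a+z]
E
python3 - <<'E'
from h import *
a=cv2.imread("pics/top0.png");s=cv2.imread("pics/scene0.png")
for n,im,box in(("top",a,(365,205,425,270)),("scene",s,(195,240,270,305))):
    x0,y0,x1,y1=box;m=(im[y0:y1,x0:x1].max(2)<50).astype(np.uint8)
    cs,_=cv2.findContours(m,cv2.RETR_EXTERNAL,cv2.CHAIN_APPROX_NONE);c=max(cs,key=cv2.contourArea)
    e=cv2.fitEllipse(cv2.convexHull(c)+np.array([x0,y0]));print(n,e,ray(n,*e[0],0.021))
for n,u,v,z in(("top",168,222,.069),("scene",485,190,.069),("top",298,252,.073),("scene",337,213,.073),("top",395,232.5,.077),("scene",231,259,.077)):print(n,ray(n,u,v,z))
A=cv2.resize(a[190:280,340:490],None,fx=4,fy=4,interpolation=cv2.INTER_CUBIC)[:, :600]
B=cv2.resize(a[195:285,135:195],None,fx=3,fy=3,interpolation=cv2.INTER_CUBIC)
C=cv2.resize(a[225:285,265:330],None,fx=3,fy=3,interpolation=cv2.INTER_CUBIC)
W=np.zeros((560,800,3),np.uint8);W[:360,:600]=A;W[:270,610:790]=B;W[370:550,:195]=C
D=cv2.resize(s[180:230,460:510],None,fx=3.6,fy=3.6);W[370:550,200:380]=D
D=cv2.resize(s[190:260,300:370],None,fx=2.6,fy=2.6);W[370:552,390:572]=D
D=cv2.resize(s[245:310,195:270],None,fx=2.6,fy=2.6);W[370:539,590:785]=D
cv2.imwrite("pics/crop1.png",W)
E
```

```text
top ((392.78765869140625, 237.20191955566406), (40.04344940185547, 40.615901947021484), 85.11569213867188) [ 0.5333 -0.2761  0.021 ]
scene ((233.13612365722656, 284.7666320800781), (43.918216705322266, 62.17095947265625), 80.568359375) [ 0.5448 -0.2793  0.021 ]
top [0.5696 0.3038 0.069 ]
scene [0.5672 0.3079 0.069 ]
top [ 0.4865 -0.0281  0.073 ]
scene [ 0.4948 -0.0308  0.073 ]
top [ 0.533  -0.2746  0.077 ]
scene [ 0.543  -0.2758  0.077 ]
```

View pics/crop1.png

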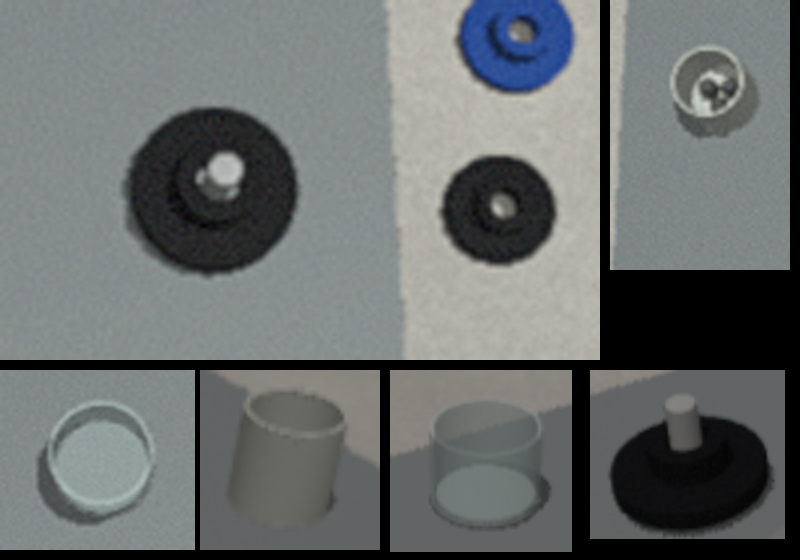

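The crop confirms it: the large black lid with the white knob sits at (212,190), top px (393,237), clearly wider than the plain small black one at crop (498,210). The cup with its parts has its mouth at top px (168,222), and the jar rim is at (299,253). Next I move over the jar and lids for a wrist view.

```bash
cat > go.py <<'E'
# go.py x y z yaw tilt : world shift and turn from now, in row units (total; not yet split over calls)
import sys;from h import *
x,y,z,yaw,tilt=map(float,sys.argv[1:6])
# yaw: heading of tool x (deg); tilt: turn about tool y (deg) from pointing down
Rt=Ro.from_matrix(np.array([[np.cos(np.radians(yaw)),np.sin(np.radians(yaw)),0],[np.sin(np.radians(yaw)),-np.cos(np.radians(yaw)),0],[0,0,-1]]).T)*Ro.from_euler('y',tilt,degrees=True)
s=robot.state();R=Ro.from_quat(s["tcp_rot"])
print("t",s["t"],"pos",s["tool_pos"],"q",s["qpos"],"w",s["grip_width"],"ff",s["finger_force"],"F",s["force"])
print("rows total",np.r_[R.inv().apply(np.array([x,y,z])-s["tool_pos"])/.1,(R.inv()*Rt).as_rotvec()/(np.pi/4)])
E
python3 -m crank '[[0.33,-0.22,0,0,0,0],[0.66,-0.44,0,0,0,0],[1,-0.66,0,0,0,0]]'
python3 -m crank '[[0.33,-0.22,0,0,0,0],[0.66,-0.44,0,0,0,0],[1,-0.66,0,0,0,0]]'
python3 -m crank '[[0.33,-0.22,0,0,0,0],[0.66,-0.44,0,0,0,0],[1,-0.66,0,0,0,0]]'
python3 -m crank '[[0.33,-0.22,0,0,0,0],[0.66,-0.44,0,0,0,0],[1,-0.66,0,0,0,0]]'
python3 -m crank '[[0,0,0,0,0,-0.15],[0,0,0,0,0,-0.31],[0,0,0,0,0,-0.47],[0,0,0,0,0,-0.63],[0,0,0,0,0,-0.78]]'
python3 -m crank '[[0,0,0,0,0,-0.15],[0,0,0,0,0,-0.31],[0,0,0,0,0,-0.47],[0,0,0,0,0,-0.63],[0,0,0,0,0,-0.79]]'
python3 -m crank '[[0,0,0,0,0,-0.04],[0,0,0,0,0,-0.05],[0,0,0,0,0,-0.05]]'
python3 go.py .5 -.15 .25 90 0
python3 - <<'E'
from h import *
s=robot.state();im=robot.get_image("wrist");cv2.imwrite("pics/w1.png",im);np.savez("w1.npz",p=s["tool_pos"],q=s["tcp_rot"])
E
```

```text
t: 0.35
tool_pos: [0.245, -0.4561, 0.2304]
tcp_rot: [0.989, 0.147, -0.0, -0.001]
force: [0.6, -0.2, 0.5]
grip_width: 0.0858
finger_force: 0.0
t: 0.6
tool_pos: [0.3217, -0.3629, 0.2308]
tcp_rot: [0.989, 0.148, -0.0, -0.0]
force: [1.6, -0.5, -0.2]
grip_width: 0.0853
finger_force: 0.0
t: 0.85
tool_pos: [0.3979, -0.2704, 0.231]
tcp_rot: [0.989, 0.148, -0.0, -0.0]
force: [0.8, -0.6, -0.3]
grip_width: 0.0851
finger_force: 0.0
t: 1.1
tool_pos: [0.4742, -0.178, 0.2309]
tcp_rot: [0.989, 0.148, -0.0, -0.0]
force: [1.5, -0.2, -0.4]
grip_width: 0.0855
finger_force: 0.0
t: 1.52
tool_pos: [0.4734, -0.1794, 0.2306]
tcp_rot: [0.897, 0.443, -0.0, -0.001]
force: [-0.1, -0.6, 0.1]
grip_width: 0.0855
finger_force: 0.0
t: 1.93
tool_pos: [0.4732, -0.1797, 0.2307]
tcp_rot: [0.72, 0.694, -0.0, -0.001]
force: [-0.3, 0.6, -0.4]
grip_width: 0.0854
finger_force: 0.0
t: 2.18
tool_pos: [0.4733, -0.1798, 0.2308]
tcp_rot: [0.709, 0.706, -0.0, -0.0]
force: [-0.5, 0.0, 0.2]
grip_width: 0.0852
finger_force: 0.0
t 2.1833 pos [ 0.4733 -0.1798  0.2308] q [-0.5341  0.0609  1.7068  0.      1.3748 -0.5301] w 0.08517364132133882 ff 0.0 F [-0.5147  0.0087  0.2379]
rows total [ 0.299   0.2652 -0.1916 -0.001  -0.0006 -0.0051]
```

View pics/w1.png

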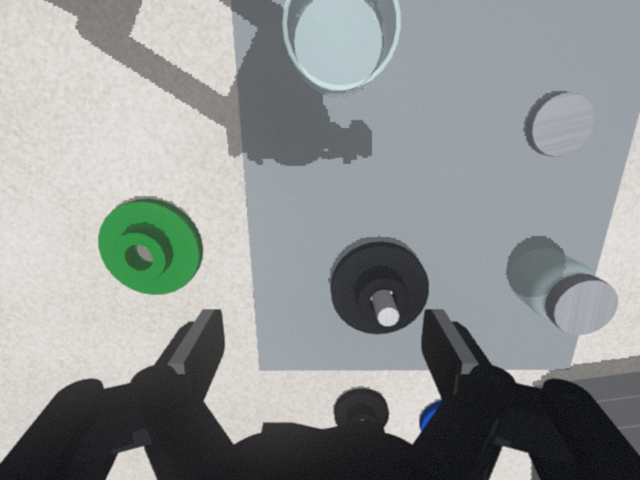

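The wrist view shows the nested pair centred near (380,285) with the knob top at (388,316), and the jar at the top edge near (341,35). I compute positions and take another wrist picture nearer the jar.

```bash
cat >> h.py <<'E'
def wray(p,q,u,v,z):
    c=robot.get_calibration("wrist");H=c["hand_eye"];R=Ro.from_quat(q)
    o=p+R.apply(H[:3,3]);d=R.apply(H[:3,:3]@np.linalg.inv(c["mtx"])@np.array([u,v,1.]))
    return o+d*(z-o[2])/d[2]
E
python3 - <<'E'
from h import *
d=np.load("w1.npz");print("knob",wray(d["p"],d["q"],388,316,.077))
im=cv2.imread("pics/w1.png");m=(im[225:345,320:440].max(2)<70).astype(np.uint8)
c=max(cv2.findContours(m,0,1)[0],key=cv2.contourArea);e=cv2.fitEllipse(cv2.convexHull(c)+np.array([320,225]));print(e,wray(d["p"],d["q"],*e[0],.019))
E
python3 -m crank '[[0.4,0,0,0,0,0],[0.8,0,0,0,0,0],[1,0,0,0,0,0]]'
python3 -m crank '[[0.4,0,0,0,0,0],[0.7,0,0,0,0,0],[0.7,0,0,0,0,0],[0.7,0,0,0,0,0]]'
python3 - <<'E'
from h import *
s=robot.state();im=robot.get_image("wrist");cv2.imwrite("pics/w2.png",im);np.savez("w2.npz",p=s["tool_pos"],q=s["tcp_rot"]);print(s["tool_pos"])
E
```

```text
knob [ 0.5357 -0.276   0.077 ]
((378.9144592285156, 287.22149658203125), (91.44293212890625, 97.0698013305664), 81.42172241210938) [ 0.5356 -0.2739  0.019 ]
t: 2.48
tool_pos: [0.4733, -0.0771, 0.231]
tcp_rot: [0.708, 0.706, 0.001, -0.001]
force: [0.4, 0.1, -0.4]
grip_width: 0.0855
finger_force: 0.0
t: 2.82
tool_pos: [0.474, -0.0087, 0.2312]
tcp_rot: [0.707, 0.707, -0.0, 0.0]
force: [-0.6, -0.9, -0.4]
grip_width: 0.0857
finger_force: 0.0
[ 0.474  -0.0087  0.2312]
```

View pics/w2.png

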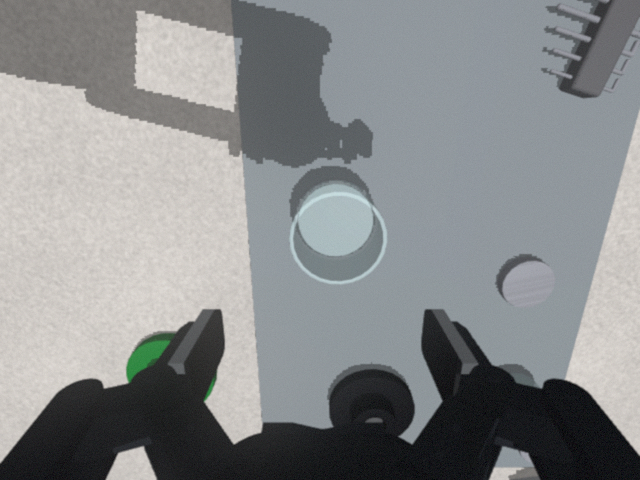

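The jar rim is centred at (338,238), spanning 291–386, and its floor is at (336,219). Next is a wrist view of the cup.

```bash
python3 -m crank '[[0.4,0.15,0,0,0,0],[0.8,0.3,0,0,0,0],[1,0.37,0,0,0,0]]' >/dev/null
python3 -m crank '[[0.4,0.15,0,0,0,0],[0.8,0.3,0,0,0,0],[1,0.37,0,0,0,0]]' >/dev/null
python3 -m crank '[[0.4,0.15,0,0,0,0],[0.4,0.15,0,0,0,0],[0.4,0.15,0,0,0,0]]'
python3 - <<'E'
from h import *
d=np.load("w2.npz");print("jar",wray(d["p"],d["q"],338.3,238,.073),wray(d["p"],d["q"],291,238,.073),wray(d["p"],d["q"],386,238,.073))
s=robot.state();im=robot.get_image("wrist");cv2.imwrite("pics/w3.png",im);np.savez("w3.npz",p=s["tool_pos"],q=s["tcp_rot"]);print(s["tool_pos"])
cv2.imwrite("pics/w3c.png",cv2.resize(im[100:400,200:500],None,fx=2,fy=2))
E
```

```text
t: 3.62
tool_pos: [0.5648, 0.23, 0.2304]
tcp_rot: [0.708, 0.706, -0.001, -0.0]
force: [0.0, 0.3, -0.2]
grip_width: 0.0854
finger_force: 0.0
jar [ 0.4875 -0.0262  0.073 ] [ 0.4444 -0.0262  0.073 ] [ 0.5311 -0.0262  0.073 ]
[0.5648 0.23   0.2304]
```

View pics/w3c.png

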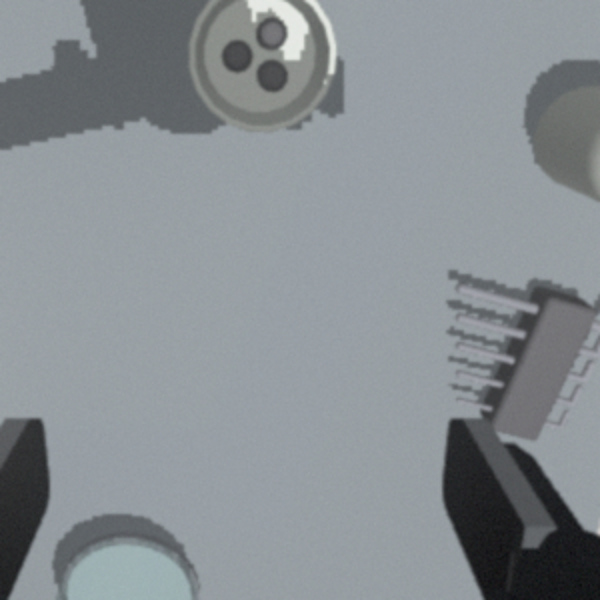

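The crop shows the cup rim centred at (262,57), full-frame px (331,129), with three parts visible inside and the bottle and hex set off to the right.

```bash
python3 - <<'E'
from h import *
d=np.load("w3.npz");print("cup",wray(d["p"],d["q"],331,129,.069),wray(d["p"],d["q"],294.5,129,.069),wray(d["p"],d["q"],367.5,129,.069))
print("bottle",ray("top",186,154,.113),ray("top",189,172,.003))
E
python3 go.py .567 .40 .15 90 -45
```

```text
cup [0.5711 0.3071 0.069 ] [0.5407 0.3071 0.069 ] [0.6015 0.307  0.069 ]
bottle [0.7362 0.254  0.113 ] [0.7258 0.2687 0.003 ]
t 3.6667 pos [0.5644 0.2288 0.2305] q [ 0.2436  0.2794  1.4535 -0.0009  1.41    0.2476] w 0.08545594210969439 ff 0.0 F [-1.3906 -0.4066 -0.8932]
rows total [ 1.713   0.02    0.8035 -0.0033 -0.9985 -0.0041]
```

```bash
python3 -m crank '[[0.3,0,0,0,-0.15,0],[0.6,0.02,0,0,-0.31,0],[0.8,0.04,0,0,-0.47,0],[1,0.06,0,0,-0.63,0],[1,0.06,0,0,-0.78,0]]' 
python3 -m crank '[[0,0,0,0,-0.15,0],[0,0,0,0,-0.22,0],[0,0,0,0,-0.22,0]]' 
python3 go.py .570 .385 .129 90 -45
```

```text
t: 4.08
tool_pos: [0.5711, 0.3314, 0.2326]
tcp_rot: [0.675, 0.673, -0.213, 0.215]
force: [0.2, -0.7, -0.0]
grip_width: 0.0856
finger_force: 0.0
t: 4.33
tool_pos: [0.5694, 0.3291, 0.2272]
tcp_rot: [0.653, 0.652, -0.275, 0.27]
force: [-0.4, -0.3, -0.2]
grip_width: 0.0853
finger_force: 0.0
t 4.3333 pos [0.5694 0.3291 0.2272] q [ 0.6611  0.7508  0.9662 -0.6322  1.9114  0.596 ] w 0.0852643859512239 ff 0.0 F [-0.4129 -0.2734 -0.2055]
rows total [ 1.0905  0.0102  0.2937 -0.0081  0.0063  0.0029]
```

```bash
python3 -m crank '[[0.35,0.01,0.1,0,0,0],[0.7,0.01,0.2,0,0,0],[1,0.01,0.29,0,0,0],[1,0.01,0.29,0,0,0]]' 
python3 go.py .570 .294 .030 90 -45
```

```text
t: 4.67
tool_pos: [0.5693, 0.3779, 0.132]
tcp_rot: [0.653, 0.653, -0.276, 0.268]
force: [-1.2, -0.3, -2.5]
grip_width: 0.0856
finger_force: 0.0
t 4.6667 pos [0.5693 0.3779 0.132 ] q [ 0.7067  0.9172  0.8821 -0.5922  1.8726  0.6831] w 0.08556383821609118 ff 0.0 F [-1.1677 -0.2532 -2.4629]
rows total [ 0.1328  0.022   1.3138 -0.0135  0.005   0.0062]
```

```bash
python3 -m crank '[[0.13,0.01,0.3,0,0,0],[0.13,0.02,0.5,0,0,0],[0.13,0.02,0.7,0,0,0],[0.13,0.02,0.85,0,0,0],[0.13,0.02,0.85,0,0,0]]' 
python3 -m crank '[[0,0,0.15,0,0,0],[0,0,0.3,0,0,0],[0,0,0.45,0,0,0],[0,0,0.45,0,0,0]]' 
python3 go.py .570 .294 .030 90 -45
python3 - <<'E'
from h import *
cv2.imwrite("pics/s2.png",cv2.resize(robot.get_image("scene")[120:300,360:600],None,fx=3,fy=3))
E
```

```text
t: 5.08
tool_pos: [0.5735, 0.324, 0.0707]
tcp_rot: [0.655, 0.651, -0.273, 0.269]
force: [-0.7, 0.1, -0.1]
grip_width: 0.0852
finger_force: 0.0
t: 5.42
tool_pos: [0.5735, 0.2942, 0.0396]
tcp_rot: [0.655, 0.651, -0.272, 0.27]
force: [-0.4, 0.3, 0.2]
grip_width: 0.0857
finger_force: 0.0
t 5.4167 pos [0.5735 0.2942 0.0396] q [ 0.6212  0.9079  1.1075 -0.6108  1.643   0.7484] w 0.085660927547302 ff 0.0 F [-0.4003  0.2649  0.1657]
rows total [ 0.0664 -0.0349  0.0698 -0.0073  0.0008 -0.0054]
```

View pics/s2.png

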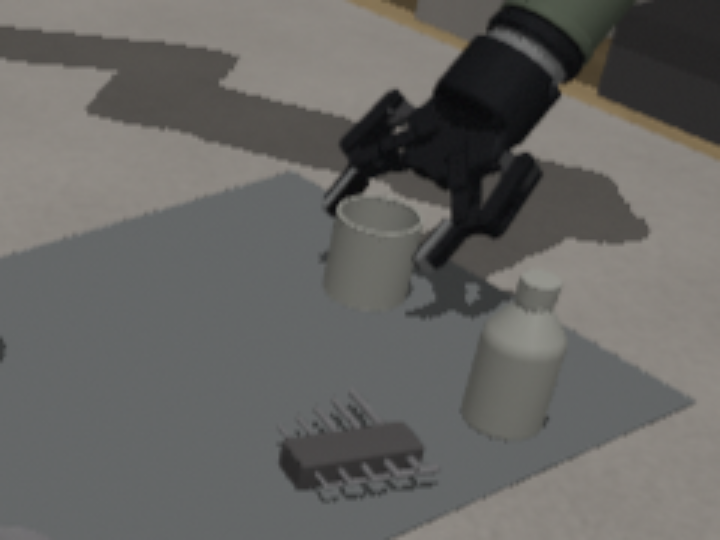

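The scene crop shows the fingers on both sides of the cup rim (345,195) and (430,250), clear of the bottle. I go a bit deeper, then close.

```bash
python3 -m crank '[[0.04,-0.02,0.08,0,0,0],[0.04,-0.02,0.16,0,0,0],[0.04,-0.02,0.16,0,0,0]]' 
python3 -m crank '[[0,0,0,0,0,0],[0,0,0,0,0,0],[0,0,0,0,0,0],[0,0,0,0,0,0],[0,0,0,0,0,0]]' 0
python3 -m crank '[[0,0,0,0,0,0],[0,0,0,0,0,0],[0,0,0,0,0,0],[0,0,0,0,0,0]]'
python3 go.py .570 .294 .1 90 -45
```

```text
t: 5.72
tool_pos: [0.5707, 0.2879, 0.0242]
tcp_rot: [0.654, 0.652, -0.272, 0.27]
force: [-0.5, -0.6, -0.3]
grip_width: 0.0854
finger_force: 0.0
t: 6.13
tool_pos: [0.5716, 0.2893, 0.0255]
tcp_rot: [0.654, 0.652, -0.27, 0.27]
force: [0.8, 2.3, 2.7]
grip_width: 0.0612
finger_force: 65.2
t: 6.47
tool_pos: [0.5716, 0.289, 0.0255]
tcp_rot: [0.654, 0.652, -0.271, 0.27]
force: [0.9, 0.9, 4.1]
grip_width: 0.0611
finger_force: 65.3
t 6.4667 pos [0.5716 0.289  0.0255] q [ 0.618   0.9159  1.1267 -0.6137  1.6153  0.7603] w 0.06109965074046431 ff 65.34720428287983 F [0.9255 0.8925 4.1007]
rows total [-0.4916 -0.015  -0.5625 -0.0019 -0.0003 -0.0037]
```

```bash
python3 -m crank '[[-0.1,0,-0.1,0,0,0],[-0.3,0,-0.3,0,0,0],[-0.5,0,-0.5,0,0,0],[-0.7,0,-0.7,0,0,0],[-0.8,0,-0.8,0,0,0]]' 
python3 -m crank '[[-0.1,-0.05,0.1,0,0,0],[-0.3,-0.14,0.3,0,0,0],[-0.5,-0.23,0.5,0,0,0],[-0.75,-0.34,0.75,0,0,0],[-0.94,-0.42,0.94,0,0,0]]' 
python3 -m crank '[[-0.2,-0.1,0.2,0,0,0],[-0.4,-0.18,0.4,0,0,0],[-0.6,-0.27,0.6,0,0,0],[-0.8,-0.36,0.8,0,0,0],[-0.9,-0.42,0.9,0,0,0]]' 
python3 -m crank '[[0,0,0,0,0,0],[0,0,0,0,0,0]]' 
python3 go.py .487 .0225 .124 90 70
```

```text
t: 6.88
tool_pos: [0.5722, 0.2892, 0.1418]
tcp_rot: [0.655, 0.652, -0.269, 0.271]
force: [0.9, 0.4, -1.1]
grip_width: 0.0607
finger_force: 65.3
t: 7.3
tool_pos: [0.5268, 0.1536, 0.137]
tcp_rot: [0.654, 0.652, -0.272, 0.269]
force: [0.6, 0.7, -2.6]
grip_width: 0.0607
finger_force: 65.2
t: 7.72
tool_pos: [0.4837, 0.0259, 0.1372]
tcp_rot: [0.655, 0.652, -0.273, 0.269]
force: [0.2, -0.3, -1.4]
grip_width: 0.0614
finger_force: 65.3
t: 7.88
tool_pos: [0.4854, 0.0282, 0.1375]
tcp_rot: [0.655, 0.652, -0.271, 0.269]
force: [0.0, -0.2, -1.7]
grip_width: 0.061
finger_force: 65.3
t 7.8833 pos [0.4854 0.0282 0.1375] q [ 0.3188  0.3768  1.753  -0.7496  1.3857  0.6123] w 0.06101348011028515 ff 65.31652718782425 F [ 0.0119 -0.1708 -1.7069]
rows total [ 0.0551  0.0162  0.1351 -0.      2.5547 -0.0076]
```

```bash
python3 -m crank '[[0,0,0,0,0.15,0],[0,0,0,0,0.31,0],[0,0,0,0,0.47,0],[0,0,0,0,0.63,0],[0,0,0,0,0.75,0]]' 
python3 -m crank '[[0,0,0,0,0.15,0],[0,0,0,0,0.3,0],[0,0,0,0,0.45,0],[0,0,0,0,0.6,0],[0,0,0,0,0.7,0]]' 
python3 -m crank '[[0,0,0,0,0,0],[0,0,0,0,0,0]]' 
python3 go.py .487 .0225 .124 90 70
```

```text
t: 8.3
tool_pos: [0.4883, 0.0296, 0.1398]
tcp_rot: [0.705, 0.703, -0.066, 0.069]
force: [-0.6, -0.2, -1.6]
grip_width: 0.0609
finger_force: 65.6
t: 8.72
tool_pos: [0.4878, 0.0279, 0.1389]
tcp_rot: [0.697, 0.695, 0.127, -0.124]
force: [-0.4, -0.0, -1.5]
grip_width: 0.0612
finger_force: 65.7
t: 8.88
tool_pos: [0.4866, 0.0281, 0.1375]
tcp_rot: [0.698, 0.695, 0.124, -0.124]
force: [0.2, 0.6, -1.9]
grip_width: 0.0613
finger_force: 65.6
t 8.8833 pos [0.4866 0.0281 0.1375] q [-0.3402  0.162   1.8479  0.3471  1.271  -0.4623] w 0.06132619338453185 ff 65.6453462317586 F [ 0.2432  0.6069 -1.857 ]
rows total [-0.0993  0.0042  0.1074  0.003   1.1075 -0.0054]
```

```bash
python3 -m crank '[[-0.05,0,0.05,0,0.12,0],[-0.1,0,0.11,0,0.24,0],[-0.1,0,0.11,0,0.36,0],[-0.1,0,0.11,0,0.46,0],[-0.1,0,0.11,0,0.56,0]]' 
python3 -m crank '[[0,0,0,0,0.11,0],[0,0,0,0,0.22,0],[0,0,0,0,0.33,0],[0,0,0,0,0.44,0],[0,0,0,0,0.56,0]]' 
python3 -m crank '[[0,0,0,0,0,0],[0,0,0,0,0,0],[0,0,0,0,0,0],[0,0,0,0,0,0],[0,0,0,0,0,0]]' 
python3 -m crank '[[0,0,0,0,0.06,0],[0,0,0,0,0.12,0],[0,0,0,0,0.18,0],[0,0,0,0,0.25,0],[0,0,0,0,0.3,0]]' 
python3 -m crank '[[0,0,0,0,0,0],[0,0,0,0,0,0],[0,0,0,0,0,0],[0,0,0,0,0,0],[0,0,0,0,0,0]]' 
python3 go.py .487 .0225 .124 90 -45
python3 - <<'E'
from h import *
a=cv2.resize(robot.get_image("scene")[130:280,240:440],None,fx=4,fy=4);
cv2.imwrite("pics/s3.png",a)
E
```

```text
t: 9.3
tool_pos: [0.4868, 0.0242, 0.1243]
tcp_rot: [0.652, 0.652, 0.274, -0.273]
force: [-0.1, 1.1, -1.5]
grip_width: 0.0613
finger_force: 65.7
t: 9.72
tool_pos: [0.487, 0.0241, 0.1242]
tcp_rot: [0.577, 0.577, 0.409, -0.409]
force: [0.2, 0.8, -1.1]
grip_width: 0.0613
finger_force: 65.7
t: 10.13
tool_pos: [0.4868, 0.0236, 0.1253]
tcp_rot: [0.578, 0.578, 0.409, -0.407]
force: [-0.6, -0.1, -1.2]
grip_width: 0.0615
finger_force: 65.8
t: 10.55
tool_pos: [0.4866, 0.0231, 0.1248]
tcp_rot: [0.525, 0.524, 0.475, -0.473]
force: [-0.8, -0.5, -1.1]
grip_width: 0.0613
finger_force: 65.8
t: 10.97
tool_pos: [0.4866, 0.0231, 0.1248]
tcp_rot: [0.526, 0.525, 0.474, -0.472]
force: [1.4, -0.2, -0.8]
grip_width: 0.0608
finger_force: 65.8
t 10.9667 pos [0.4866 0.0231 0.1248] q [-0.693   0.7805  1.6846  0.9416  1.8919 -1.0382] w 0.06082713790520435 ff 65.77216353267431 F [ 1.4047 -0.2082 -0.7503]
rows total [-0.0087  0.0045 -0.0055  0.0036 -2.868  -0.0038]
```

View pics/s3.png

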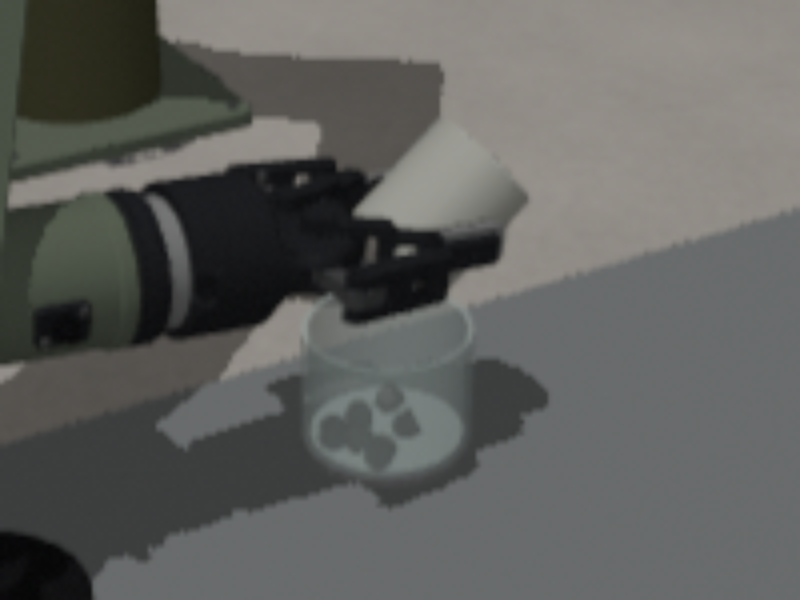

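Six grey parts are visible in the jar, at crop px (333,432), (357,412), (357,433), (380,450), (389,397) and (405,422). Now I lift clear, turn the cup back and set it down about 0.2 m left of the jar.

```bash
python3 -m crank '[[0.2,0,0,0,-0.05,0],[0.4,0,0,0,-0.2,0],[0.4,0,0.2,0,-0.35,0],[0.4,0,0.4,0,-0.5,0],[0.4,0,0.6,0,-0.65,0]]' >/dev/null
python3 -m crank '[[0,0,0,0,-0.15,0],[0,0,0,0,-0.3,0],[0,0,0,0,-0.45,0],[0,0,0,0,-0.6,0],[0,0,0,0,-0.75,0]]' >/dev/null
python3 -m crank '[[0,0,0,0,-0.15,0],[0,0,0,0,-0.3,0],[0,0,0,0,-0.45,0],[0,0,0,0,-0.6,0],[0,0,0,0,-0.75,0]]' >/dev/null
python3 -m crank '[[0,0,0,0,-0.15,0],[0,0,0,0,-0.3,0],[0,0,0,0,-0.45,0],[0,0,0,0,-0.6,0],[0,0,0,0,-0.71,0]]' >/dev/null
python3 -m crank '[[0,0,0,0,0,0],[0,0,0,0,0,0]]'
python3 go.py .5 .155 .06 90 -45
```

```text
t: 12.85
tool_pos: [0.4855, 0.0877, 0.1567]
tcp_rot: [0.655, 0.654, -0.269, 0.266]
force: [-0.2, -0.9, -0.1]
grip_width: 0.0611
finger_force: 65.7
t 12.85 pos [0.4855 0.0877 0.1567] q [ 0.4158  0.3957  1.6709 -0.6972  1.4831  0.6292] w 0.06114540760872469 ff 65.72192262858152 F [-0.1606 -0.8505 -0.131 ]
rows total [ 1.1576  0.1465  0.217  -0.0045 -0.0113  0.0011]
```

```bash
python3 -m crank '[[0.3,0.04,0.06,0,-0.01,0],[0.6,0.08,0.12,0,-0.01,0],[0.85,0.12,0.17,0,-0.01,0],[1,0.15,0.2,0,-0.01,0],[1,0.15,0.2,0,-0.01,0]]' >/dev/null
python3 -m crank '[[0.1,0,0,0,0,0],[0.16,0,0.01,0,0,0],[0.16,0,0.01,0,0,0],[0.16,0,0.01,0,0,0]]'
python3 go.py .5 .153 .0265 90 -45
```

```text
t: 13.6
tool_pos: [0.502, 0.1545, 0.0623]
tcp_rot: [0.655, 0.652, -0.271, 0.27]
force: [0.2, -0.8, -1.6]
grip_width: 0.0609
finger_force: 65.7
t 13.6 pos [0.502  0.1545 0.0623] q [ 0.5071  0.6308  1.5528 -0.6708  1.4458  0.769 ] w 0.06092299384457351 ff 65.72121184319258 F [ 0.1748 -0.7744 -1.5962]
rows total [ 0.2417 -0.0205  0.2639 -0.0026 -0.0007 -0.0043]
```

```bash
python3 -m crank '[[0.1,0,0.1,0,0,0],[0.16,0,0.16,0,0,0],[0.2,0,0.2,0,0,0],[0.23,0,0.23,0,0,0],[0.24,0,0.24,0,0,0]]'
python3 -m crank '[[0.01,0,0.01,0,0,0],[0.02,0,0.02,0,0,0],[0.02,0,0.02,0,0,0],[0.02,0,0.02,0,0,0]]'
```

```text
t: 14.02
tool_pos: [0.5009, 0.1543, 0.0261]
tcp_rot: [0.654, 0.652, -0.272, 0.27]
force: [0.3, -0.4, -0.1]
grip_width: 0.0612
finger_force: 65.7
t: 14.35
tool_pos: [0.5019, 0.1547, 0.0254]
tcp_rot: [0.654, 0.652, -0.271, 0.271]
force: [-0.6, 0.9, 3.1]
grip_width: 0.0609
finger_force: 65.9
```

```bash
python3 -m crank '[[0,0,0,0,0,0],[0,0,0,0,0,0],[0,0,0,0,0,0],[0,0,0,0,0,0],[0,0,0,0,0,0]]' 1
python3 -m crank '[[0,0,-0.1,0,0,0],[0,0,-0.3,0,0,0],[0,0,-0.6,0,0,0],[0,0,-0.9,0,0,0],[0,0,-1,0,0,0]]'
python3 -m crank '[[-0.3,0,-0.3,0,0,0],[-0.6,0,-0.6,0,0,0],[-0.8,0,-0.8,0,0,0],[-0.8,0,-0.8,0,0,0]]'
python3 -m crank '[[0,0,0,0,0.15,0],[0,0,0,0,0.31,0],[0,0,0,0,0.47,0],[0,0,0,0,0.63,0],[0,0,0,0,0.78,0]]'
python3 -m crank '[[0,0,0,0,0.15,0],[0,0,0,0,0.22,0],[0,0,0,0,0.22,0]]'
python3 go.py .5355 -.275 .2 90 0
python3 - <<'E'
from h import *
s=robot.state();im=robot.get_image("wrist");t=robot.get_image("top")
W=np.zeros((480,800,3),np.uint8);W[:,:320]=cv2.resize(im,(320,240)).repeat(2,0)[:480] if 0 else 0
W[:240,:320]=cv2.resize(im,(320,240));W[:480,330:800]=cv2.resize(t[130:300,130:450],(470,250)).__class__ and cv2.copyMakeBorder(cv2.resize(t[130:300,130:450],(470,250)),0,230,0,0,0)
W[245:445,:320]=cv2.resize(t[190:280,130:274],(320,200));W[255:475,340:780]=cv2.resize(t[220:285,265:395],(440,220))
cv2.imwrite("pics/m4.png",W)
E
```

```text
t: 14.77
tool_pos: [0.5018, 0.1548, 0.0246]
tcp_rot: [0.654, 0.652, -0.271, 0.27]
force: [-0.5, -0.4, 0.5]
grip_width: 0.0849
finger_force: 0.0
t: 15.18
tool_pos: [0.504, 0.2294, 0.099]
tcp_rot: [0.655, 0.653, -0.267, 0.271]
force: [0.7, 1.0, 1.3]
grip_width: 0.0855
finger_force: 0.0
t: 15.52
tool_pos: [0.5053, 0.2273, 0.2162]
tcp_rot: [0.657, 0.651, -0.265, 0.272]
force: [1.7, 0.2, 1.1]
grip_width: 0.085
finger_force: 0.0
t: 15.93
tool_pos: [0.5022, 0.2259, 0.2091]
tcp_rot: [0.706, 0.704, -0.058, 0.06]
force: [-0.3, -0.6, -0.6]
grip_width: 0.0854
finger_force: 0.0
t: 16.18
tool_pos: [0.5018, 0.2228, 0.2084]
tcp_rot: [0.71, 0.704, 0.0, -0.0]
force: [-0.3, 0.0, -0.1]
grip_width: 0.0852
finger_force: 0.0
t 16.1833 pos [0.5018 0.2228 0.2084] q [0.2599 0.1718 1.6314 0.0005 1.3385 0.2678] w 0.08516045995527444 ff 0.0 F [-0.3225  0.0226 -0.1445]
rows total [-4.9752  0.3762  0.0817 -0.0003 -0.0005 -0.0101]
```

View pics/m4.png

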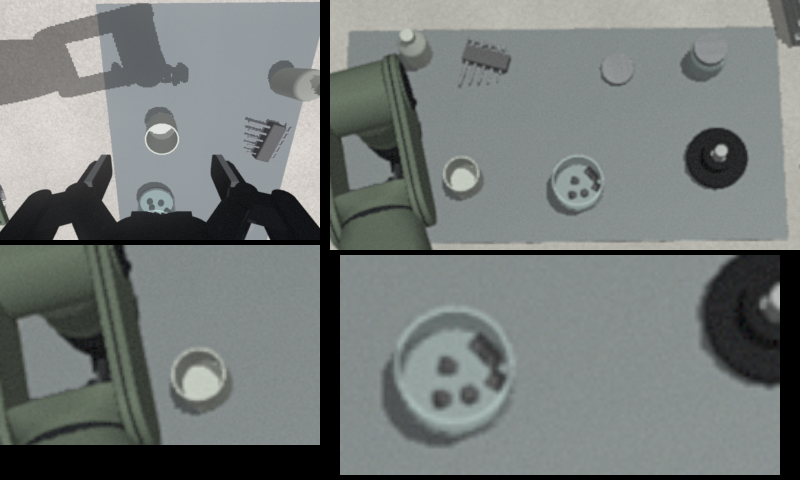

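The picture shows the cup upright and empty at top-inset px (462,178), and the jar holding the parts at (577,183) with none outside it. Now I move over the knob.

```bash
for i in 1; do
python3 -m crank '[[-0.3,0.03,0,0,0,0],[-0.7,0.05,0,0,0,0],[-1,0.08,0,0,0,-0.01]]' >/dev/null
python3 -m crank '[[-0.4,0.03,0,0,0,0],[-0.8,0.05,0,0,0,0],[-1,0.08,0,0,0,0]]' >/dev/null
python3 -m crank '[[-0.4,0.03,0,0,0,0],[-0.8,0.05,0,0,0,0],[-1,0.08,0,0,0,0]]' >/dev/null
python3 -m crank '[[-0.4,0.03,0,0,0,0],[-0.8,0.05,0,0,0,0],[-1,0.08,0,0,0,0]]' >/dev/null
python3 -m crank '[[-0.3,0.03,0,0,0,0],[-0.5,0.05,0,0,0,0],[-0.5,0.05,0,0,0,0],[-0.5,0.05,0,0,0,0]]' >/dev/null
done
python3 go.py .5355 -.275 .12 90 0
python3 - <<'E'
from h import *
s=robot.state();im=robot.get_image("wrist");cv2.imwrite("pics/w5.png",im);p,q=s["tool_pos"],s["tcp_rot"]
c=robot.get_calibration("wrist");H=c["hand_eye"];R=Ro.from_quat(q)
def wp(P): 
    X=R.inv().apply(np.array(P)-p);Y=np.linalg.inv(H)@np.r_[X,1];v=c["mtx"]@Y[:3];return v[:2]/v[2]
k=wp([.5355,-.275,.077]);print("exp",k)
u0,v0=int(k[0])-40,int(k[1])-40
m=(im[v0:v0+80,u0:u0+80].min(2)>110).astype(np.uint8)
n,l,st,ce=cv2.connectedComponentsWithStats(m)
for i in range(1,n):
    if st[i,4]>40:print(st[i],ce[i]+[u0,v0])
m=(im.max(2)<70).astype(np.uint8)
u1,v1=map(int,wp([.5355,-.275,.021]));mm=np.zeros_like(m);cv2.circle(mm,(u1,v1),75,1,-1);m&=mm
cc=max(cv2.findContours(m,0,1)[0],key=cv2.contourArea);e=cv2.fitEllipse(cv2.convexHull(cc));print(e,wray(p,q,*e[0],.021))
E
```

```text
t 17.6167 pos [ 0.5406 -0.2242  0.2074] q [-0.5407  0.2492  1.5402 -0.0004  1.3543 -0.545 ] w 0.08564543674645271 ff 0.0 F [-0.6564  0.5561  0.2076]
rows total [-0.5087 -0.051   0.874  -0.0026 -0.001   0.0055]
exp [317.7388 284.7195]
[ 29  30  25  24 462] [317.9957 285.8723]
[   0   49   80   31 1439] [315.0181 313.8165]
((318.781494140625, 258.6735534667969), (102.3949203491211, 105.89864349365234), 91.67543029785156) [ 0.5357 -0.2731  0.021 ]
```

```bash
python3 -m crank '[[-0.3,-0.02,0.2,0,0,0],[-0.51,-0.05,0.5,0,0,0],[-0.51,-0.05,0.8,0,0,0],[-0.51,-0.05,0.85,0,0,0],[-0.51,-0.05,0.85,0,0,0]]' >/dev/null
python3 -m crank '[[0,0,0,0,0,0]]' >/dev/null
python3 go.py .5355 -.275 .050 90 0
```

```text
t 18.1667 pos [ 0.5361 -0.274   0.124 ] q [-0.6162  0.3675  1.5708  0.0002  1.2036 -0.6229] w 0.08555370370631658 ff 0.0 F [ 0.891  -1.0308 -0.1124]
rows total [-0.0106 -0.0057  0.7399 -0.0002 -0.0004  0.0084]
```

```bash
python3 -m crank '[[-0.01,0,0.2,0,0,0],[-0.01,0,0.4,0,0,0],[-0.01,0,0.6,0,0,0],[-0.01,0,0.74,0,0,0],[-0.01,0,0.74,0,0,0]]'
python3 -m crank '[[0,0,0,0,0,0],[0,0,0,0,0,0],[0,0,0,0,0,0],[0,0,0,0,0,0],[0,0,0,0,0,0]]' 0
python3 -m crank '[[0,0,0,0,0,0],[0,0,0,0,0,0],[0,0,0,0,0,0],[0,0,0,0,0,0],[0,0,0,0,0,0]]'
python3 go.py .5355 -.275 .050 90 0
```

```text
t: 18.58
tool_pos: [0.5352, -0.2748, 0.0487]
tcp_rot: [0.705, 0.709, -0.0, -0.001]
force: [-0.5, 0.4, -0.3]
grip_width: 0.0853
finger_force: 0.0
t: 19.0
tool_pos: [0.5363, -0.2769, 0.0508]
tcp_rot: [0.705, 0.709, 0.0, 0.001]
force: [-0.2, 0.2, 0.6]
grip_width: 0.0253
finger_force: 0.0
t: 19.42
tool_pos: [0.5365, -0.277, 0.0508]
tcp_rot: [0.706, 0.709, 0.0, 0.001]
force: [1.5, 1.3, 6.0]
grip_width: 0.0202
finger_force: 58.6
t 19.4167 pos [ 0.5365 -0.277   0.0508] q [-0.62    0.4648  1.6074  0.0003  1.0671 -0.6246] w 0.020162192489332598 ff 58.64325821399689 F [1.4974 1.3283 5.983 ]
rows total [ 0.0198 -0.0098  0.0078  0.0026  0.0014  0.0057]
```

```bash
python3 -m crank '[[0,0,-0.05,0,0,0],[0,0,-0.15,0,0,0],[0,0,-0.3,0,0,0],[0,0,-0.5,0,0,0],[0,0,-0.7,0,0,0]]'
python3 -m crank '[[0,0,-0.15,0,0,0],[0,0,-0.25,0,0,0],[0,0,-0.3,0,0,0],[0,0,-0.3,0,0,0],[0,0,-0.3,0,0,0]]'
python3 go.py .487 -.028 .150 90 0
```

```text
t: 19.83
tool_pos: [0.534, -0.2756, 0.1189]
tcp_rot: [0.706, 0.709, -0.0, -0.002]
force: [0.6, 0.2, -3.0]
grip_width: 0.0201
finger_force: 58.8
t: 20.25
tool_pos: [0.5349, -0.2761, 0.1487]
tcp_rot: [0.706, 0.709, -0.0, -0.001]
force: [-0.3, 0.4, -3.6]
grip_width: 0.0199
finger_force: 58.9
t 20.25 pos [ 0.5349 -0.2761  0.1487] q [-0.6202  0.3402  1.5516 -0.0001  1.2513 -0.6247] w 0.01988654054092222 ff 58.87389421463013 F [-0.2879  0.4488 -3.6116]
rows total [ 2.4829 -0.4673 -0.0106 -0.0017 -0.0011  0.0058]
```

```bash
python3 -m crank '[[0.1,-0.02,0,0,0,0],[0.3,-0.06,0,0,0,0],[0.5,-0.1,0,0,0,0],[0.75,-0.14,0,0,0,0],[1,-0.19,0,0,0,0]]' >/dev/null
python3 -m crank '[[0.25,-0.05,0,0,0,0],[0.5,-0.1,0,0,0,0],[0.7,-0.14,0,0,0,0],[0.9,-0.18,0,0,0,0],[1,-0.19,0,0,0,0]]' >/dev/null
python3 -m crank '[[0.15,-0.03,0,0,0,0],[0.3,-0.06,0,0,0,0],[0.42,-0.08,0,0,0,0],[0.48,-0.09,0,0,0,0],[0.48,-0.09,0,0,0,0]]' >/dev/null
python3 -m crank '[[0,0,0,0,0,0],[0,0,0,0,0,0]]'
python3 go.py .487 -.028 .107 90 0
python3 - <<'E'
from h import *
s=robot.state();a=robot.get_image("scene");b=robot.get_image("top");w=robot.get_image("wrist")
p=s["tool_pos"];x,y,z=p[0],p[1],.1495-.0478
for n,im in(("scene",a),("top",b)):
    for P,col in((circ(.487,-.0265,.073,.045),(0,255,0)),(circ(x,y+.0015,p[2]-.0508+.003+.022,.055),(0,0,255)),(circ(x,y+.0015,p[2]-.0508+.003,.032),(255,0,0))):
        cv2.polylines(im,[np.int32(proj(n,P))],True,col,1)
A=cv2.resize(a[150:270,270:420],None,fx=2.66,fy=2.66)
B=cv2.resize(b[190:300,240:350],None,fx=3.5,fy=3.5)
W=np.zeros((600,800,3),np.uint8);W[:A.shape[0],:A.shape[1]]=A;W[:B.shape[0],410:410+B.shape[1]]=B;W[390:600,:280]=cv2.resize(w,(280,210))
cv2.imwrite("pics/m6.png",W)
E
```

```text
t: 21.67
tool_pos: [0.4876, -0.0293, 0.1495]
tcp_rot: [0.706, 0.709, -0.0, 0.0]
force: [-0.2, -0.6, -2.4]
grip_width: 0.0203
finger_force: 58.9
t 21.6667 pos [ 0.4876 -0.0293  0.1495] q [-0.2371  0.1093  1.8339 -0.0005  1.1979 -0.241 ] w 0.0203453272654574 ff 58.93619477748871 F [-0.1906 -0.5546 -2.4406]
rows total [ 0.0133 -0.0065  0.4252  0.0004  0.0008  0.0053]
```

View pics/m6.png

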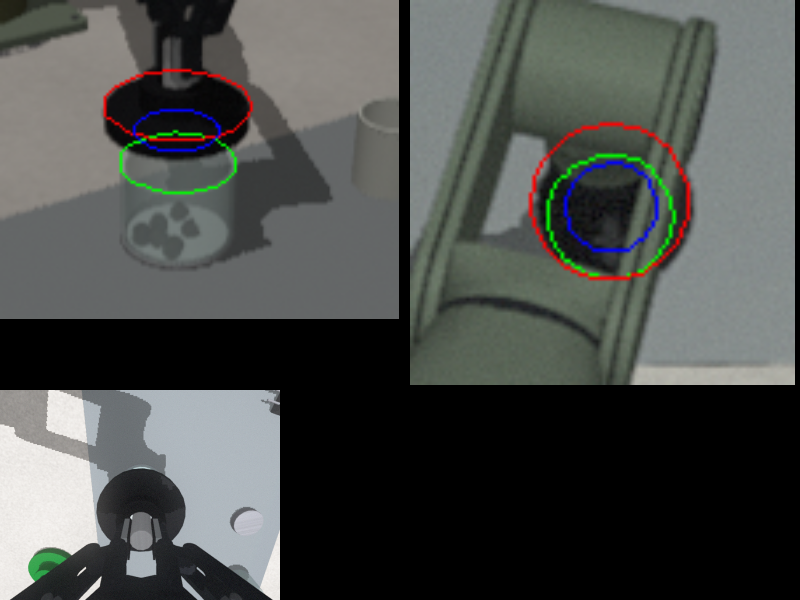

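The view shows the lid pair held level above the jar, its black plate in line with the predicted red ring and the jar below it at crop (178,215). Lowering slowly while watching the force.

```bash
python3 -m crank '[[0.01,-0.01,0.05,0,0,0],[0.01,-0.01,0.12,0,0,0],[0.01,-0.01,0.18,0,0,0],[0.01,-0.01,0.22,0,0,0],[0.01,-0.01,0.25,0,0,0]]'
python3 -m crank '[[0,0,0.03,0,0,0],[0,0,0.05,0,0,0],[0,0,0.07,0,0,0],[0,0,0.09,0,0,0],[0,0,0.1,0,0,0]]'
python3 -m crank '[[0,0,0.01,0,0,0],[0,0,0.02,0,0,0],[0,0,0.03,0,0,0],[0,0,0.03,0,0,0],[0,0,0.03,0,0,0]]'
```

```text
t: 22.23
tool_pos: [0.4856, -0.0275, 0.1232]
tcp_rot: [0.706, 0.709, -0.001, -0.001]
force: [0.2, -1.1, -2.7]
grip_width: 0.02
finger_force: 58.9
t: 22.65
tool_pos: [0.4864, -0.0276, 0.1143]
tcp_rot: [0.705, 0.709, 0.0, 0.0]
force: [-0.0, -0.6, -3.4]
grip_width: 0.0199
finger_force: 58.9
t: 23.07
tool_pos: [0.4863, -0.0277, 0.1115]
tcp_rot: [0.705, 0.709, -0.0, -0.0]
force: [-0.1, 0.4, -2.3]
grip_width: 0.0203
finger_force: 58.9
```

```bash
python3 -m crank '[[0,0,0.01,0,0,0],[0,0,0.02,0,0,0],[0,0,0.03,0,0,0],[0,0,0.03,0,0,0],[0,0,0.03,0,0,0]]'
python3 -m crank '[[0,0,0.005,0,0,0],[0,0,0.01,0,0,0],[0,0,0.015,0,0,0],[0,0,0.015,0,0,0],[0,0,0.015,0,0,0]]'
```

```text
t: 23.48
tool_pos: [0.4862, -0.0276, 0.1084]
tcp_rot: [0.705, 0.709, -0.0, -0.0]
force: [-0.2, -0.4, -4.1]
grip_width: 0.0205
finger_force: 58.9
t: 23.9
tool_pos: [0.4863, -0.0277, 0.107]
tcp_rot: [0.706, 0.709, -0.0, -0.0]
force: [-0.4, 0.1, -2.7]
grip_width: 0.0202
finger_force: 58.9
```

```bash
python3 -m crank '[[0,0,0.005,0,0,0],[0,0,0.01,0,0,0],[0,0,0.01,0,0,0],[0,0,0.01,0,0,0]]'
python3 -m crank '[[0,0,0.005,0,0,0],[0,0,0.01,0,0,0],[0,0,0.01,0,0,0],[0,0,0.01,0,0,0]]'
```

```text
t: 24.23
tool_pos: [0.4866, -0.0276, 0.1067]
tcp_rot: [0.705, 0.709, 0.0, 0.0]
force: [-1.9, 1.6, 4.8]
grip_width: 0.0204
finger_force: 59.8
t: 24.57
tool_pos: [0.4866, -0.0276, 0.1067]
tcp_rot: [0.705, 0.709, 0.0, 0.0]
force: [-5.0, 1.5, 11.5]
grip_width: 0.0202
finger_force: 60.5
```

Contact came at 0.1067 against a predicted 0.1068, so the inner lid is home. I relax the push, release, rise clear, then line up for the hub grasp.

```bash
python3 -m crank '[[0,0,-0.005,0,0,0],[0,0,-0.01,0,0,0],[0,0,-0.01,0,0,0]]'
python3 -m crank '[[0,0,0,0,0,0],[0,0,0,0,0,0],[0,0,0,0,0,0],[0,0,0,0,0,0],[0,0,0,0,0,0]]' 1
python3 -m crank '[[0,0,0,0,0,0],[0,0,0,0,0,0]]'
python3 go.py .4866 -.027 .085 90 0
```

```text
t: 24.82
tool_pos: [0.4866, -0.0276, 0.1067]
tcp_rot: [0.705, 0.709, 0.0, 0.0]
force: [-2.9, 1.1, 6.0]
grip_width: 0.0202
finger_force: 59.9
t: 25.23
tool_pos: [0.4864, -0.0277, 0.1058]
tcp_rot: [0.706, 0.709, 0.0, 0.0]
force: [-0.8, -0.3, 0.4]
grip_width: 0.079
finger_force: 0.0
t: 25.4
tool_pos: [0.4864, -0.0277, 0.1059]
tcp_rot: [0.706, 0.709, -0.0, -0.0]
force: [-0.1, 0.1, -0.6]
grip_width: 0.0857
finger_force: 0.0
t 25.4 pos [ 0.4864 -0.0277  0.1059] q [-0.2348  0.168   1.8709  0.      1.1027 -0.2393] w 0.08571635605238585 ff 0.0 F [-0.0902  0.0595 -0.6022]
rows total [ 0.007   0.0024  0.209  -0.     -0.      0.0057]
```

```bash
python3 -m crank '[[0,0,0.08,0,0,0],[0.01,0,0.15,0,0,0],[0.01,0,0.2,0,0,0],[0.01,0,0.25,0,0,0],[0.01,0,0.26,0,0,0]]'
python3 -m crank '[[0,0,0,0,0,0],[0,0,0,0,0,0],[0,0,0,0,0,0],[0,0,0,0,0,0],[0,0,0,0,0,0]]' 0
python3 -m crank '[[0,0,0,0,0,0],[0,0,0,0,0,0],[0,0,0,0,0,0]]'
```

```text
t: 25.82
tool_pos: [0.4852, -0.0264, 0.0784]
tcp_rot: [0.705, 0.709, -0.001, -0.001]
force: [0.1, 0.6, -1.4]
grip_width: 0.0855
finger_force: 0.0
t: 26.23
tool_pos: [0.4872, -0.0269, 0.0808]
tcp_rot: [0.705, 0.709, 0.001, 0.001]
force: [0.4, -0.2, 3.4]
grip_width: 0.0544
finger_force: 63.5
t: 26.48
tool_pos: [0.4872, -0.0269, 0.0808]
tcp_rot: [0.706, 0.709, 0.0, 0.001]
force: [0.3, -0.0, 5.7]
grip_width: 0.0543
finger_force: 63.7
```

```bash
python3 -m crank '[[0,0,-0.02,0,0,0],[0,0,-0.05,0,0,0],[0,0,-0.08,0,0,0],[0,0,-0.12,0,0,0],[0,0,-0.16,0,0,0]]'
python3 -m crank '[[0,0,-0.06,0,0,0],[0,0,-0.12,0,0,0],[0,0,-0.19,0,0,0],[0,0,-0.26,0,0,0],[0,0,-0.34,0,0,0]]'
python3 -m crank '[[0,0,-0.1,0,0,0],[0,0,-0.2,0,0,0],[0,0,-0.3,0,0,0],[0,0,-0.4,0,0,0],[0,0,-0.5,0,0,0]]'
python3 -m crank '[[0,0,-0.08,0,0,0],[0,0,-0.14,0,0,0],[0,0,-0.18,0,0,0],[0,0,-0.2,0,0,0],[0,0,-0.2,0,0,0]]'
python3 -m crank '[[0,0,0,0,0,0],[0,0,0,0,0,0],[0,0,0,0,0,0],[0,0,0,0,0,0]]'
python3 - <<'E'
from h import *
s=robot.state();print(s["tool_pos"],s["joint_vel"],s["grip_width"],s["finger_force"],s["force"])
im=robot.get_image("scene");cv2.imwrite("pics/end.png",im)
# numeric check: predicted knob top & black plate extents in scene
o=np.array([.4872,-.0265]);dz=s["tool_pos"][2]-.0808
m=(im[100:260,270:410].max(2)<45).astype(np.uint8)
P=proj("scene",circ(*o,.077+dz-.012,.055));print("skirt foot rows predicted",P[:,1].min(),P[:,1].max(),P[:,0].min(),P[:,0].max())
K=proj("scene",circ(*o,.133,.011));print("knob top",K.mean(0))
F=proj("scene",circ(*o,.077,.046));print("flange",F[:,0].min(),F[:,0].max(),F.mean(0))
u,v=K.mean(0).astype(int)
print("gray col down knob",[(r,int(im[r,u].mean()),int(im[r,u].max()-im[r,u].min())) for r in range(v-45,v+60,3)])
for r in range(130,190,5):
    c=np.where(im[r,250:430].max(1)<45)[0];print(r,c.min()+250 if len(c) else None,c.max()+250 if len(c) else None,end=';')
E
```

```text
t: 26.9
tool_pos: [0.4858, -0.0265, 0.0959]
tcp_rot: [0.706, 0.709, -0.0, -0.0]
force: [0.5, -0.2, -1.1]
grip_width: 0.0546
finger_force: 63.4
t: 27.32
tool_pos: [0.4864, -0.0267, 0.1308]
tcp_rot: [0.705, 0.709, 0.0, 0.0]
force: [0.3, 0.5, -1.3]
grip_width: 0.0548
finger_force: 63.4
t: 27.73
tool_pos: [0.4864, -0.0267, 0.1812]
tcp_rot: [0.705, 0.709, 0.0, 0.0]
force: [0.7, -0.1, -0.9]
grip_width: 0.0547
finger_force: 63.4
t: 28.15
tool_pos: [0.4865, -0.0267, 0.2003]
tcp_rot: [0.706, 0.709, 0.0, 0.0]
force: [-0.9, -0.0, -0.8]
grip_width: 0.0545
finger_force: 63.4
t: 28.48
tool_pos: [0.486, -0.0266, 0.1995]
tcp_rot: [0.706, 0.709, -0.0, -0.0]
force: [-0.7, -0.6, -0.9]
grip_width: 0.0544
finger_force: 63.4
[ 0.486  -0.0266  0.1995] [-0.0003 -0.0014 -0.0039  0.     -0.     -0.0001] 0.05443109986183417 63.36607513949275 [-0.6725 -0.5687 -0.9389]
skirt foot rows predicted 149.69917131715505 174.1081886769475 308.87437473529053 366.035625828487
knob top [337.2208 184.8404]
flange 314.5353996261246 359.3563694269347 [337.1302 209.523 ]
gray col down knob [(139, 7, 2), (142, 8, 1), (145, 8, 2), (148, 15, 0), (151, 7, 1), (154, 11, 2), (157, 10, 1), (160, 16, 0), (163, 13, 1), (166, 13, 1), (169, 10, 1), (172, 8, 2), (175, 77, 7), (178, 78, 6), (181, 79, 7), (184, 76, 2), (187, 79, 2), (190, 80, 1), (193, 81, 2), (196, 80, 2), (199, 81, 2), (202, 81, 2), (205, 80, 2), (208, 81, 2), (211, 97, 1), (214, 126, 4), (217, 126, 4), (220, 119, 4), (223, 105, 7), (226, 81, 5), (229, 83, 5), (232, 89, 6), (235, 116, 9), (238, 112, 9), (241, 80, 5)]
130 250 360;135 250 360;140 250 352;145 250 353;150 250 362;155 250 365;160 309 364;165 311 363;170 318 356;175 None None;180 None None;185 None None;
```

Run:
```python
import cv2
im=cv2.imread("pics/end.png");s=cv2.imread("pics/s3.png")
for r in(178,188,193,198,203,212): print(r,im[r,318:358:2].mean(1).astype(int))
```

```text
178 [133 133 133 133  84  79  77  78  78  78  77  77  78  80  79  79  78  80
  80  80]
188 [135 136 134 133  93  81  80  72  78  81  82  78  72  79  80  80  81  79
  80  80]
193 [133 133 133 133 134  85  79  73  78  80  80  78 109 136 135 136 136 134
 134 134]
198 [131 131 131 133 132 135 114  75  78  82  81  77 118 133 132 134 135 136
 134 134]
203 [137 142 142 136 132 125 126  79  79  81  80  77 119 123 133 139 142 142
 141 134]
212 [113 120 122 124 125 126 127 128 128 121 125 126 126 125 125 125 124 123
 114 112]
```

The knob stands at columns 332–341, rows 188–208, with the flange at row 209 as predicted. So the inner lid is home and the outer lid hangs clear above it. Handing in.

```bash
python3 -c "
from workcell import robot
print(robot.finish_job())"
```

```text
the job is handed in; nothing more can be done
None
```

I handed the job in at about 28.5 s: all six parts are in the jar, the empty cup stands upright about 0.2 m left of the jar rather than on its old spot, the inner lid is home on the jar, and the outer lid is held still and level well above the knob.

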